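# Switch on the under-shelf light

## Task

Switch on the light of the small plywood riser shelf: its push switch is hidden somewhere behind the front lip, on the underside of the board, out of reach of the fingers. Pick up the orange screwdriver, reach in under the lip with its blade, find the switch and push it fully up until it stays in (the green pin on top of the board then stands right up). Then lower the screwdriver to lie flat on the bench, let go of it there rather than dropping it, and leave the other things where they are.

Things in the scene. Friction and masses are not known exactly. Their poses are not given: they have to be found in the camera images.
- riser: Fixed riser: plywood board 160 (x) x 340 (y) x 18 mm on two steel end plates. Origin on the bench under the board's middle; x runs from the open front to the back, y along the lip, z up. Board underside z = 150 mm, top 168. End plates (y = +-154 to 162 mm) stand from x = -15 mm back, so the front 65 mm below the board is open but for the switch; a light bar 15 mm deep hangs at x = 18 to 42 mm.
- lip (a point): Middle of the board's front edge at the height of its underside: riser x = -80, y = 0, z = 150 mm. Along this edge an aluminium strip 6 mm thick (x = -80 to -74 mm) hangs 5 mm below the underside, to z = 145 mm.
- light_pin_top (a point): Top of a green pin of 13 mm diameter on the board (riser x = -55 mm, y = 0, wherever the switch is). It rises with the switch: sunk in its black ring, 1 mm above the board, when off; 11 mm above the board when on.
- switch (a joint): Travel in m of a red round vertical plunger, 20 mm across, at riser x = -45 mm and an unknown y within +-110 mm; rigid sideways. 0 = off, flat end at riser z = 128 mm; 0.010 = pushed fully up, z = 138. No spring: about 3 N of friction, stays where left. Its black housing, 34 (x) x 40 (y) mm, hangs 8 mm below the board.
- screwdriver: Loose slotted screwdriver, about 90 g, 196 mm long, lying on the bench. Origin at the middle of its length, on its underside as it lies at the start; local y along it: round orange handle of 25 mm diameter from y = 0 to +98 mm, steel shaft of 6 mm diameter from y = 0 to -98 mm (the blade tip). The axis is at local z = 12.5 mm. Grip the handle; about y = +40 mm is its balance point.
- screwdriver_tip (a point): End of the blade, on the screwdriver's axis (local y = -98 mm).
- screwdriver_mid (a point): Middle of the screwdriver's length, on its axis; about 12.5 mm above the bench when it lies there.
- polish_tin: Bystander: round white and black tin, 66 mm across, 28 mm high, on the rear of the riser's board. Origin under its centre.
- oil_bottle: Bystander: white bottle with red cap, 36 mm across, 94 mm high, on the rear of the riser's board. Origin under its centre.
- whetstone_grey: Bystander: grey stone 50 x 150 x 20 mm on the bench beneath the riser. Origin under its centre.
- tape_measure: Bystander: yellow tape measure 47 x 79 x 64 mm on the bench, beyond the screwdriver. Origin under its centre.
- wax_bar: Bystander: dark red bar 35 x 105 x 24 mm on the bench. Origin under its centre.

How it is judged:
By the outcome, as a careful person would: the job done as asked, in the order asked, and still so for the second after the job is handed in, with the robot touching nothing.
It also fails if it takes over 61 s, if anything falls off the work surface, if the arm or the gripper's body presses on something with over 40 N, if the wrist force passes 120 N, or if a joint passes its speed limit or range.

## Robot

A 7-joint arm with a two-finger parallel gripper is mounted at the origin on a cart in front of the work surface, level with it; the furniture and walls round the work are solid. World frame = base frame: x ahead of the robot, y to its left, z up, the work surface at z = 0. Lengths are in m, angles in rad, forces in N, time in s.
With the tool pointing down it reaches from about 0.425 to 0.875 m from the base axis. Payload 4.7 kg.
Tool frame: the origin (TCP) lies at the very end of the fingers, on their centre line; the grasp point (between the pads) lies 19 mm behind it; z points along the fingers, y is the line along which they close (so a half turn about z gives the same grasp; the last joint's range is limited). The gripper opens to 87 mm and grips with 3 to 60 N. Pads are 19 mm wide; open, the fingers measure 117 mm over their backs; the gripper's body (75 mm by 190 mm) begins 51 mm behind the grasp point.
Start: joints at [1.127, 0.321, -0.07, 1.45, 0.023, 1.371, -0.057], TCP at [0.287, -0.583, 0.223] pointing down, gripper open.
Joint ranges: [-2.86, 2.86], [-0.3, 2.09], [-1.38, 1.24], [0.06, 2.45], [-1.56, 4.7], [0.09, 2.05], [-2.69, 2.69]. Speed limits (rad/s): [2.57, 2.57, 3.14, 3.14, 3.14, 3.14, 3.14].

## Interface

Orientations are given as a rotation vector (axis times angle).
In Python, from bench import ctrl, get_image, job gives the robot as it stands.
- The arm moves only by the shell command python3 -m crank 'ROWS' [FORCE]. ROWS is JSON, a list that holds one entry, the list of rows, each a list of 5 numbers: the shift along the tool's x, y, z in mm, then the turn about the tool's z in rad, then the closure, from -1 (fully open) to 1 (shut), so that 0 is half open. A call has 1 to 10 rows; each row shifts and turns the commanded pose from where the row before left it, along the tool's axes as they then stand; what a row does not reach is not made up. A row lasts 1/12 s, in which the tool goes at most 41.7 mm and 7.16 degrees, less where a joint would pass 70% of its speed; a pose out of reach is approached as far as the arm can. A call with a gripper value outside its range is refused whole. The fingers move at their own pace and stop on an object; FORCE is the grip in N (left out, the last holds). Time passes only in rows, so rows that do not move let the fingers close. It gives the time, the measured TCP pose, the force, the opening and the grip force at its end, in the units of the state.
- ctrl.get_state(): the state, without advancing time (a new reading comes with each control period).
- get_image(name): name is "scene" or "top" or "wrist"; returns a dict with "pixels" (400x640x3 uint8, red, green, blue), "fx", "fy", "cx", "cy" (pixels), "k1" (the pictures are not rectified: a ray, as slopes to the right and down, at radius r is drawn at 1 + k1 r^2 times it, then the intrinsics apply), "T" (4x4, takes a point from camera to world coordinates); the wrist camera has in their place "T_tool_cam" (4x4, takes a point from camera to tool coordinates, whose origin is the TCP and whose axes are the flange's). Camera axes: x right, y down, z forward; pixel columns grow to the right and rows downward; lengths in m; the calibration is good to about 2 mm. A picture is of the moment at which its call begins: read the wrist's pose just before it. There is no depth.
- job.close_job(): hands the job in; it is judged then, once.
The state is a dict: "time": time; "joint_positions": joint angles; "qd": joint speeds; "joint_torque": joint torques, N m; "position": TCP position; "tool_rot": TCP orientation; "ft_force": force on the tool from outside, world axes, zero at the start; "torque": the same for the moment, N m; "grip_width": opening from 0.0 (shut) to 1.0 (fully open); "grip_force": force on a finger pad.
Only numpy, scipy, OpenCV 4.12 (cv2) and the standard library are available. Lean on these libraries where they do the work, as an engineer would, in place of code of your own. Each camera call takes 0.05 s, during which the arm holds its last target. There are 200 camera calls.

## Working session

There is one attempt and no reset: what is moved stays moved. The work goes in short steps, Python scripts to look and compute and a shell command to move; the robot and the scene stay as the last step left them, time stands still between calls to the robot, and variables do not carry over. Pictures are saved under pics/ and viewed, at most 12 in all, crops included, and the job is handed in when it is done.

```bash
ls; mkdir -p pics
cat > h.py <<'E'
import numpy as np, cv2
from bench import ctrl, get_image, job
from scipy.spatial.transform import Rotation as R
def snap(name, fn=None):
    s=ctrl.get_state(); im=get_image(name)
    if 'T' not in im:
        T=np.eye(4);T[:3,:3]=R.from_rotvec(s['tool_rot']).as_matrix();T[:3,3]=s['position']
        im['T']=T@np.array(im['T_tool_cam'])
    im['T']=np.array(im['T'])
    if fn: cv2.imwrite('pics/'+fn,cv2.cvtColor(im['pixels'],cv2.COLOR_RGB2BGR))
    return im
def K(im): return np.array([[im['fx'],0,im['cx']],[0,im['fy'],im['cy']],[0,0,1.]]), np.array([im['k1'],0,0,0,0.])
def ray(im,u,v):
    k,d=K(im); p=cv2.undistortPointsIter(np.array([[[u,v]]],float),k,d,None,None,(3,50,1e-9))[0,0]
    return im['T'][:3,3], im['T'][:3,:3]@np.array([p[0],p[1],1])
def onz(im,u,v,z):
    o,r=ray(im,u,v); return o+r*(z-o[2])/r[2]
def proj(im,P):
    k,d=K(im); Ti=np.linalg.inv(im['T'])
    return cv2.projectPoints(np.atleast_2d(P).astype(float),cv2.Rodrigues(Ti[:3,:3])[0],Ti[:3,3],k,d)[0][:,0]
def st():
    s=ctrl.get_state()
    for k in s: print(k,np.round(s[k],4))
E
python3 - <<'E'
from h import *
for n in('scene','top','wrist'):
    im=snap(n,n+'1.png'); print(n,im['fx'],im['cx'],im['cy'],im['k1']);print(im['T'].round(3))
st()
E
```

```text
pics
scene 363.75439678407486 321.210701474379 201.0972710406122 -0.0749279812710111
[[ 0.89  -0.31   0.334  0.208]
 [-0.456 -0.613  0.646 -0.548]
 [ 0.004 -0.727 -0.687  0.922]
 [ 0.     0.     0.     1.   ]]
top 375.248104507084 320.3722319527876 200.4284602363267 -0.08948007008261151
[[ 0.021 -0.998  0.059  0.565]
 [-1.    -0.021 -0.005  0.226]
 [ 0.006 -0.058 -0.998  1.172]
 [ 0.     0.     0.     1.   ]]
wrist 311.1668798634279 321.4947568563422 198.23510389919065 -0.0322303260421607
[[ 0.443 -0.857 -0.265  0.36 ]
 [-0.897 -0.424 -0.128 -0.547]
 [-0.003  0.294 -0.956  0.384]
 [ 0.     0.     0.     1.   ]]
time 0.15
joint_positions [ 1.1271  0.3217 -0.0701  1.4514  0.0226  1.3708 -0.0569]
qd [ 0.0001 -0.0018  0.0001 -0.0024 -0.0017 -0.0012 -0.0015]
joint_torque [-3.00000e-04 -4.91795e+01 -4.04700e-01 -3.12878e+01 -6.39000e-02
  4.04000e-02  1.00000e-04]
position [ 0.287  -0.5827  0.2217]
tool_rot [-3.0583e+00 -7.1260e-01  7.0000e-04]
ft_force [-1.0237 -0.2105 -0.2339]
torque [-0.0188  0.0104  0.0467]
grip_force 0.0
grip_width 0.9981
```

View pics/scene1.png

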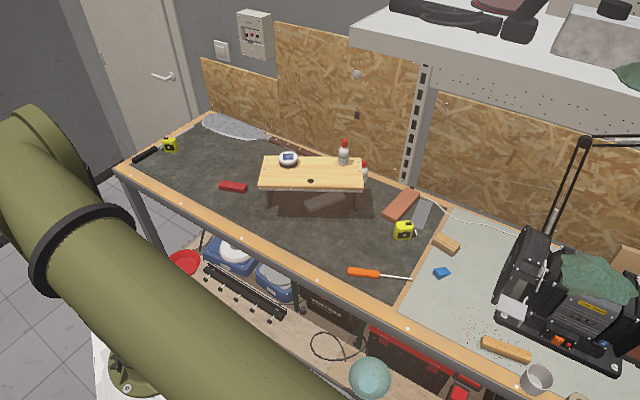

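View pics/top1.png

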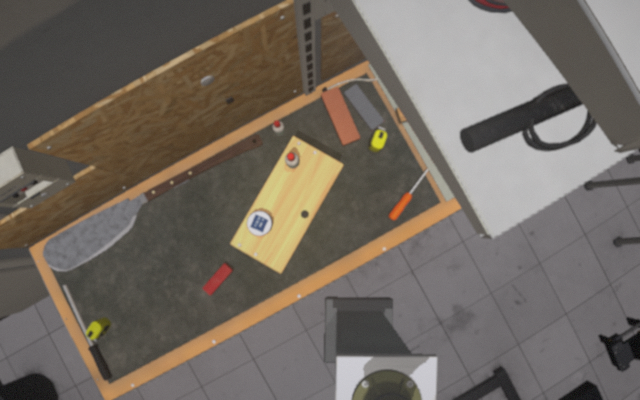

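The scene picture shows the screwdriver at (348,271) to (411,279). In the top picture it runs from the handle end (392,217) to the tip (427,170). The board corners in the top picture are about (281,272), (342,163), (297,135) and (231,243), with the pin ring at (304,214).

Run:
```python
from h import *
im=snap('top'); sc=snap('scene')
c=[onz(im,*p,.168) for p in[(281,272),(342,163),(297,135),(231,243)]]
for p in c: print(p.round(3))
print('sizes',[np.linalg.norm(c[i]-c[(i+1)%4]).round(3) for i in range(4)])
C=sum(c)/4; print('centre',C.round(3)); print('ring',onz(im,304,214,.169).round(3),'scene',onz(sc,311,181,.169).round(3))
ex=(c[2]+c[3]-c[0]-c[1]);ey=(c[3]+c[0]-c[1]-c[2])
print('yaw x',np.degrees(np.arctan2(ex[1],ex[0])),'yaw y',np.degrees(np.arctan2(ey[1],ey[0]))-90)
h=onz(im,392,217,.0125);t=onz(im,427.5,170,.0125);print('drv top',h.round(3),t.round(3),np.linalg.norm(h-t))
h=onz(sc,348,271,.0125);t=onz(sc,412,279,.0125);print('drv scene',h.round(3),t.round(3),np.linalg.norm(h-t))
a=cv2.resize(im['pixels'][120:290,215:445],None,fx=3.4,fy=3.4,interpolation=2)
cv2.imwrite('pics/crop.png',a[...,::-1])
```

```text
[0.431 0.321 0.168]
[0.726 0.164 0.168]
[0.8   0.288 0.168]
[0.505 0.457 0.168]
sizes [np.float64(0.334), np.float64(0.144), np.float64(0.341), np.float64(0.155)]
centre [0.615 0.308 0.168]
ring [0.586 0.264 0.169] scene [0.588 0.258 0.169]
yaw x 60.32006396369883 yaw y 61.091370507957606
drv top [ 0.586 -0.003  0.012] [ 0.736 -0.114  0.013] 0.18636399969785644
drv scene [ 0.582 -0.004  0.012] [ 0.738 -0.117  0.012] 0.1926037487240401
```

View pics/crop.png

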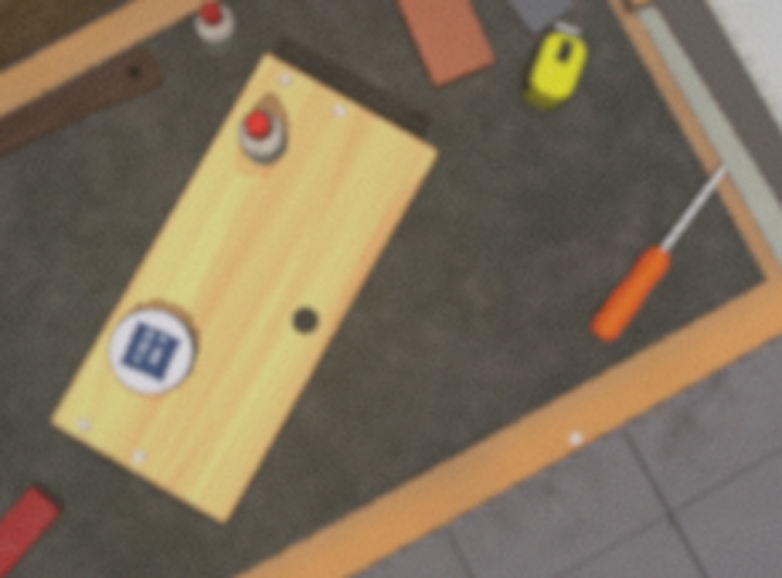

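View pics/wrist1.png

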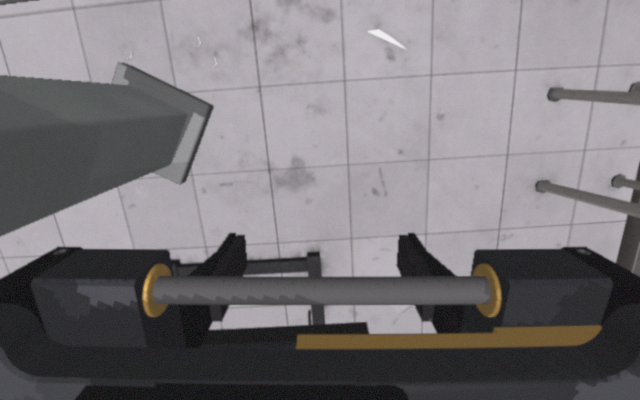

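In the crop I read the board corners at (266,53), (437,152), (224,522) and (52,420), the ring at (304,320), the handle end at (602,335) and the tip at (724,165). The wrist picture shows only floor. I'll fit the riser pose and start the approach with a turn to line up with the blade.

```bash
python3 -m crank '[[[0,0,0,0.109,-1],[0,0,0,0.109,-1],[0,0,0,0.109,-1],[0,0,0,0.109,-1],[0,0,0,0.109,-1],[0,0,0,0.109,-1],[0,0,0,0.109,-1],[0,0,0,0.109,-1],[0,0,0,0.109,-1],[0,0,0,0.105,-1]]]' 60
python3 - <<'E'
from h import *
from scipy.optimize import least_squares
im=snap('top'); 
pts=np.array([(266,53),(437,152),(224,522),(52,420),(304,320)])/3.4+[215,120]
L=np.array([(80,-170,168),(-80,-170,168),(-80,170,168),(80,170,168),(-55,0,169)])/1e3
def W(p,L): c,s=np.cos(p[2]),np.sin(p[2]); return np.c_[p[0]+c*L[:,0]-s*L[:,1],p[1]+s*L[:,0]+c*L[:,1],L[:,2]]
r=least_squares(lambda p:(proj(im,W(p,L))-pts).ravel(),[.615,.308,1.06])
print('riser',r.x.round(4),np.degrees(r.x[2]).round(2)); print(r.fun.reshape(-1,2).round(1))
sc=snap('scene');print('scene ring',proj(sc,W(r.x,L[4:])))
h=onz(im,*(np.array((602,335))/3.4+[215,120]),.0125);t=onz(im,*(np.array((724,165))/3.4+[215,120]),.0125);print(h,t,np.linalg.norm(t-h))
s=ctrl.get_state();print(s['position'],R.from_rotvec(s['tool_rot']).as_matrix().round(3),s['joint_positions'])
E
```

```text
time: 1.08
position: [0.2873, -0.583, 0.2224]
tool_rot: [-2.985, 0.978, 0.0]
ft_force: [1.0, -0.4, -0.8]
grip_width: 0.997
grip_force: 0.0
riser [0.6125 0.3099 1.0692] 61.26
[[-0.1 -0.6]
 [ 0.8 -0.5]
 [-0.   0.7]
 [-1.   0.4]
 [ 0.3  0. ]]
scene ring [[310.00516976 180.57096911]]
[ 0.58131544 -0.00352926  0.0125    ] [ 0.74033019 -0.11585618  0.0125    ] 0.19468699238536202
[ 0.28721177 -0.58302204  0.22240065] [[ 0.809 -0.588 -0.   ]
 [-0.588 -0.809  0.   ]
 [-0.     0.    -1.   ]] [ 1.01640159  0.31824886  0.07093821  1.45537181 -0.02240525  1.36900999
 -1.1110311 ]
```

```bash
python3 -m crank '[[[-10.7,-35.8,0,0,-1],[-10.7,-35.8,0,0,-1],[-10.7,-35.8,0,0,-1],[-10.7,-35.8,0,0,-1],[-10.7,-35.8,0,0,-1],[-10.7,-35.8,0,0,-1],[-10.7,-35.8,0,0,-1]]]'
python3 -m crank '[[[-10.7,-35.8,0,0,-1],[-10.7,-35.8,0,0,-1],[-10.7,-35.8,0,0,-1],[-10.7,-35.8,0,0,-1],[-10.7,-35.8,0,0,-1],[-10.7,-35.8,0,0,-1],[-10.7,-35.8,0,0,-1]]]'
python3 -m crank '[[[22,-24,15,0,-1],[22,-24,15,0,-1],[22,-24,15,0,-1],[22,-24,15,0,-1],[22,-24,15,0,-1],[22,-24,15,0,-1],[0,0,0,0,-1],[0,0,0,0,-1]]]'
python3 - <<'E'
from h import *
im=snap('wrist','w2.png'); st()
for n,p in(('end',(.5813,-.0035,.0125)),('tip',(.7403,-.1159,.0125))): print(n,proj(im,p))
E
```

```text
time: 1.77
position: [0.3742, -0.3345, 0.2227]
tool_rot: [2.989, -0.965, 0.001]
ft_force: [0.9, 0.0, 0.2]
grip_width: 1.001
grip_force: 0.0
time: 2.35
position: [0.4608, -0.0878, 0.2228]
tool_rot: [2.989, -0.965, 0.001]
ft_force: [-0.1, -1.3, 0.7]
grip_width: 1.005
grip_force: 0.0
time: 3.02
position: [0.6515, -0.0496, 0.1295]
tool_rot: [-2.989, 0.965, 0.008]
ft_force: [-0.1, -0.0, 0.4]
grip_width: 1.002
grip_force: 0.0
time 3.0667
joint_positions [ 0.3644  0.4175 -0.4236  1.5402  0.1774  1.2247 -2.2842]
qd [ 0.0148 -0.061   0.0034  0.0072 -0.0025 -0.0019 -0.0105]
joint_torque [-5.62600e-01 -4.78923e+01 -5.05570e+00 -2.93288e+01  3.40000e-03
 -1.57700e-01  9.50000e-03]
position [ 0.6514 -0.0504  0.1314]
tool_rot [ 2.9889 -0.9669 -0.004 ]
ft_force [-0.1761 -0.6163 -0.481 ]
torque [ 0.0657  0.0095 -0.0302]
grip_force 0.0
grip_width 1.0018
end [[324.82495335 272.19070472]]
tip [[323.70511906  65.30277693]]
```

View pics/w2.png

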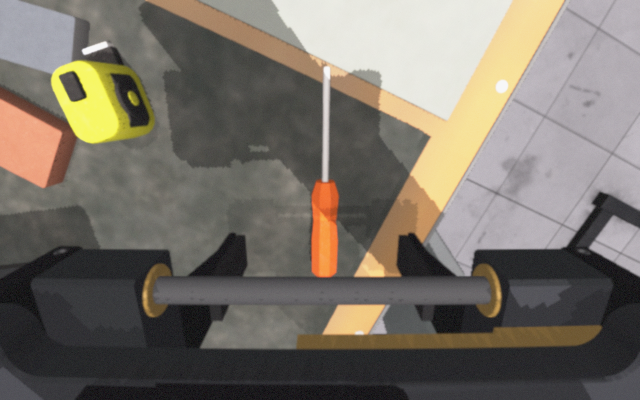

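The wrist picture shows the screwdriver where predicted: tip at (326,67), front of handle at (325,182). I'll shift about 2.5 mm, descend half-open and grip.

```bash
python3 -m crank '[[[1,1.2,25,0,0],[0,1.2,25,0,0],[0,0,25,0,0],[0,0,20,0,0],[0,0,12,0,0],[0,0,8,0,0],[0,0,6,0,0],[0,0,0,0,0]]]' 
python3 -m crank '[[[0,0,3,0,0],[0,0,2,0,0],[0,0,0,0,0],[0,0,0,0,0]]]' 
python3 -m crank '[[[0,0,0,0,1],[0,0,0,0,1],[0,0,0,0,1],[0,0,0,0,1],[0,0,0,0,1],[0,0,0,0,1],[0,0,0,0,1],[0,0,0,0,1]]]' 60
```

```text
time: 3.73
position: [0.6512, -0.0535, 0.0118]
tool_rot: [2.988, -0.97, 0.001]
ft_force: [0.5, 0.3, -1.4]
grip_width: 0.523
grip_force: 0.0
time: 4.07
position: [0.6518, -0.0531, 0.0071]
tool_rot: [-2.988, 0.97, -0.001]
ft_force: [-0.7, 0.1, -1.0]
grip_width: 0.501
grip_force: 0.0
time: 4.73
position: [0.6515, -0.0532, 0.0066]
tool_rot: [2.988, -0.971, 0.0]
ft_force: [0.5, 0.1, 0.7]
grip_width: 0.27
grip_force: 60.0
```

```bash
python3 -m crank '[[[0,0,0,0,0],[0,0,0,0,0],[0,0,0,0,0],[0,0,2,0,0],[0,0,1.5,0,0],[0,0,0,0,0],[0,0,0,0,0]]]' 
python3 -m crank '[[[0,0,0,0,1],[0,0,0,0,1],[0,0,0,0,1],[0,0,0,0,1],[0,0,0,0,1],[0,0,0,0,1],[0,0,0,0,1]]]' 60
python3 -m crank '[[[0,0,-5,0,1],[0,0,-10,0,1],[0,0,-15,0,1],[0,0,-20,0,1],[0,0,-20,0,1],[0,0,-10,0,1],[0,0,0,0,1],[0,0,0,0,1]]]'
python3 - <<'E'
from h import *
im=snap('wrist','w3.png'); st()
s=ctrl.get_state();Rm=R.from_rotvec(s['tool_rot']).as_matrix();p=s['position']
for L in(110,111,112): print(L,proj(im,p+Rm@np.array([L/1e3,0,-.009])), proj(im,p+Rm@np.array([.012,0,-.009])))
E
```

```text
time: 5.32
position: [0.6512, -0.0531, 0.0027]
tool_rot: [2.988, -0.971, -0.001]
ft_force: [-0.4, -0.6, 1.0]
grip_width: 0.5
grip_force: 0.0
time: 5.9
position: [0.6515, -0.0532, 0.0031]
tool_rot: [2.988, -0.971, 0.0]
ft_force: [-0.7, 0.0, 0.3]
grip_width: 0.268
grip_force: 60.0
time: 6.57
position: [0.6519, -0.0532, 0.0841]
tool_rot: [-2.988, 0.971, -0.003]
ft_force: [0.0, -0.0, -2.0]
grip_width: 0.27
grip_force: 60.0
time 6.6167
joint_positions [ 0.3621  0.4577 -0.4145  1.5889  0.1977  1.1372 -2.2969]
qd [-0.0013  0.0186  0.0051  0.0184 -0.0004  0.0002 -0.0008]
joint_torque [-7.55000e-02 -5.35119e+01 -5.63630e+00 -3.00001e+01  4.00000e-03
 -1.12000e-01  1.80000e-03]
position [ 0.651  -0.0532  0.0827]
tool_rot [ 2.9875e+00 -9.7040e-01 -7.0000e-04]
ft_force [ 0.3936 -0.1401 -0.8573]
torque [ 0.0553 -0.0186 -0.0126]
grip_force 59.9991
grip_width 0.2669
110 [[322.44483982  39.12173651]] [[322.11215092 238.37630577]]
111 [[322.44874702  36.71211828]] [[322.11215092 238.37630577]]
112 [[322.4526645   34.29433718]] [[322.11215092 238.37630577]]
```

View pics/w3.png

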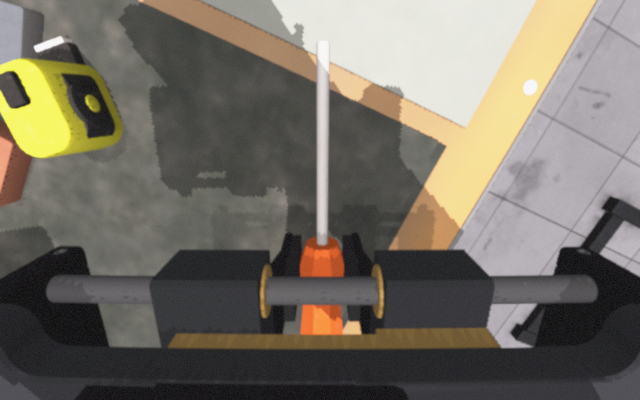

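The picture shows the screwdriver held straight, with the tip at (322,40) and the shaft root at (321,242). So the tip is about 110 mm ahead of the TCP. I'll carry it to a staging point in front of the lip at the riser's -y end, turning the blade along riser x.

```bash
python3 -m crank '[[[-18.1,-17.8,-7.9,0,1],[-18.1,-17.8,-7.9,0,1],[-18.1,-17.8,-7.9,0,1],[-18.1,-17.8,-7.9,0,1],[-18.1,-17.8,-7.9,0,1],[0,0,0,0,1]]]'
python3 -m crank '[[[0,0,0,-0.1132,1],[0,0,0,-0.1132,1],[0,0,0,-0.1132,1],[0,0,0,-0.1132,1],[0,0,0,-0.1132,1],[0,0,0,-0.1132,1],[0,0,0,-0.1132,1]]]'
python3 -m crank '[[[0,0,0,-0.1132,1],[0,0,0,-0.1132,1],[0,0,0,-0.1132,1],[0,0,0,-0.1132,1],[0,0,0,-0.1132,1],[0,0,0,-0.1132,1],[0,0,0,-0.1132,1],[0,0,0,-0.1132,1],[0,0,0,0,1],[0,0,0,0,1]]]'
cat >> h.py <<'E'
def riser():
    s=ctrl.get_state(); a=1.0692; x,y=s['position'][:2]-np.array([.6125,.3099]); c,n=np.cos(a),np.sin(a)
    X=R.from_rotvec(s['tool_rot']).as_matrix()[:,0]; f=s['ft_force']
    print('t%.2f riser x %.1f y %.1f z %.1f head %.2f | f riser %.1f %.1f %.1f'%(s['time'],(c*x+n*y)*1e3,(c*y-n*x)*1e3,s['position'][2]*1e3,np.degrees(np.arctan2(X[1],X[0]))-61.26,c*f[0]+n*f[1],c*f[1]-n*f[0],f[2]),'torque',np.round(s['torque'],2))
    return abs(c*f[1]-n*f[0])
E
python3 - <<'E'
from h import *
riser(); print(ctrl.get_state()['joint_positions'].__repr__())
E
```

```text
time: 7.12
position: [0.629, 0.0805, 0.1231]
tool_rot: [-2.988, 0.956, 0.003]
ft_force: [-0.4, 1.6, -0.2]
grip_width: 0.265
grip_force: 60.0
time: 7.7
position: [0.6296, 0.0716, 0.1207]
tool_rot: [-3.13, -0.266, 0.004]
ft_force: [-0.4, 0.4, -1.7]
grip_width: 0.267
grip_force: 60.0
time: 8.53
position: [0.6298, 0.0716, 0.1212]
tool_rot: [-2.704, -1.596, 0.003]
ft_force: [-0.6, -0.4, -1.3]
grip_width: 0.265
grip_force: 60.0
t8.53 riser x -200.6 y -129.8 z 121.2 head -0.16 | f riser -0.7 0.4 -1.3 torque [ 0.01 -0.07 -0.01]
array([ 0.43509361,  0.46032281, -0.76212181,  1.59402087,  0.33135913,
        1.22367651, -0.89389194])
```

```bash
cat > ok.py <<'E'
import sys
from h import *
sys.exit(riser()>3.0)
E
python3 -m crank '[[[12,0,-0.5,0,1],[15,0,-0.5,0,1],[15,0,0,0,1],[15,0,0,0,1],[0,0,0,0,1],[0,0,0,0,1]]]' >/dev/null; python3 ok.py &&
python3 -m crank '[[[0,-6,0,0,1],[0,-6,0,0,1],[0,-6,0,0,1],[0,0,0,0,1]]]' >/dev/null && python3 ok.py &&
python3 -m crank '[[[0,-6,0,0,1],[0,-6,0,0,1],[0,-6,0,0,1],[0,0,0,0,1]]]' >/dev/null && python3 ok.py &&
python3 -m crank '[[[0,-6,0,0,1],[0,-6,0,0,1],[0,-6,0,0,1],[0,0,0,0,1]]]' >/dev/null && python3 ok.py &&
python3 -m crank '[[[0,-6,0,0,1],[0,-6,0,0,1],[0,-6,0,0,1],[0,0,0,0,1]]]' >/dev/null && python3 ok.py &&
python3 -m crank '[[[0,-6,0,0,1],[0,-6,0,0,1],[0,-6,0,0,1],[0,0,0,0,1]]]' >/dev/null && python3 ok.py &&
python3 -m crank '[[[0,-6,0,0,1],[0,-6,0,0,1],[0,-6,0,0,1],[0,0,0,0,1]]]' >/dev/null && python3 ok.py
```

```text
t9.03 riser x -141.4 y -129.1 z 123.2 head 0.10 | f riser -1.0 0.1 -1.0 torque [-0.02  0.    0.02]False
```

```bash
sed -i 's/sys.exit(riser()>3.0)/sys.exit(int(riser()>3.0))/' ok.py
python3 -m crank '[[[0,-6,0,0,1],[0,-6,0,0,1],[0,-6,0,0,1],[0,0,0,0,1]]]' >/dev/null && python3 ok.py &&
python3 -m crank '[[[0,-6,0,0,1],[0,-6,0,0,1],[0,-6,0,0,1],[0,0,0,0,1]]]' >/dev/null && python3 ok.py &&
python3 -m crank '[[[0,-6,0,0,1],[0,-6,0,0,1],[0,-6,0,0,1],[0,0,0,0,1]]]' >/dev/null && python3 ok.py &&
python3 -m crank '[[[0,-6,0,0,1],[0,-6,0,0,1],[0,-6,0,0,1],[0,0,0,0,1]]]' >/dev/null && python3 ok.py &&
python3 -m crank '[[[0,-6,0,0,1],[0,-6,0,0,1],[0,-6,0,0,1],[0,0,0,0,1]]]' >/dev/null && python3 ok.py &&
python3 -m crank '[[[0,-6,0,0,1],[0,-6,0,0,1],[0,-6,0,0,1],[0,0,0,0,1]]]' >/dev/null && python3 ok.py
```

```text
t9.37 riser x -143.1 y -110.4 z 123.7 head 0.08 | f riser 1.1 1.0 -1.2 torque [ 0.09 -0.07 -0.01]
t9.70 riser x -142.5 y -92.3 z 123.7 head 0.13 | f riser 0.2 0.1 -1.2 torque [ 0.03 -0.05  0.03]
t10.03 riser x -142.4 y -74.3 z 123.6 head 0.14 | f riser 0.7 1.7 -0.7 torque [ 0.06 -0.05 -0.03]
t10.37 riser x -142.5 y -56.3 z 123.6 head 0.14 | f riser -0.9 -0.1 -1.1 torque [ 0.09 -0.04 -0.02]
t10.70 riser x -142.5 y -38.3 z 123.6 head 0.14 | f riser 0.5 0.8 -0.4 torque [ 0.   -0.09  0.03]
t11.03 riser x -142.5 y -20.3 z 123.6 head 0.14 | f riser -0.3 1.0 -1.2 torque [ 0.07 -0.05 -0.03]
```

```bash
python3 -m crank '[[[0,-6,0.5,0,1],[0,-6,0,0,1],[0,-6,0,0,1],[0,0,0,0,1]]]' >/dev/null && python3 ok.py &&
python3 -m crank '[[[0,-6,0.5,0,1],[0,-6,0,0,1],[0,-6,0,0,1],[0,0,0,0,1]]]' >/dev/null && python3 ok.py &&
python3 -m crank '[[[0,-6,0,0,1],[0,-6,0,0,1],[0,-6,0,0,1],[0,0,0,0,1]]]' >/dev/null && python3 ok.py &&
python3 -m crank '[[[0,-6,0,0,1],[0,-6,0,0,1],[0,-6,0,0,1],[0,0,0,0,1]]]' >/dev/null && python3 ok.py &&
python3 -m crank '[[[0,-6,0,0,1],[0,-6,0,0,1],[0,-6,0,0,1],[0,0,0,0,1]]]' >/dev/null && python3 ok.py &&
python3 -m crank '[[[0,-6,0,0,1],[0,-6,0,0,1],[0,-6,0,0,1],[0,0,0,0,1]]]' >/dev/null && python3 ok.py &&
python3 -m crank '[[[0,-6,0,0,1],[0,-6,0,0,1],[0,-6,0,0,1],[0,0,0,0,1]]]' >/dev/null && python3 ok.py
```

```text
t11.37 riser x -142.6 y -2.3 z 123.0 head 0.14 | f riser 0.2 0.4 -1.5 torque [ 0.04  0.   -0.04]
t11.70 riser x -142.6 y 15.7 z 122.5 head 0.14 | f riser -0.2 0.6 -1.7 torque [ 0.   -0.03 -0.01]
t12.03 riser x -142.7 y 33.7 z 122.5 head 0.14 | f riser -0.1 -0.1 -1.5 torque [ 0.02 -0.05  0.  ]
t12.37 riser x -143.1 y 46.4 z 123.5 head -0.19 | f riser 1.0 -9.2 -1.1 torque [-0.87 -1.84 -0.89]
```

Contact. I'll back off in small steps to find where the force goes to zero.

```bash
for i in 1; do python3 -m crank '[[[0,3,0,0,1],[0,0,0,0,1],[0,0,0,0,1]]]' >/dev/null; python3 ok.py
python3 -m crank '[[[0,3,0,0,1],[0,0,0,0,1],[0,0,0,0,1]]]' >/dev/null; python3 ok.py
python3 -m crank '[[[0,3,0,0,1],[0,0,0,0,1],[0,0,0,0,1]]]' >/dev/null; python3 ok.py
python3 -m crank '[[[0,3,0,0,1],[0,0,0,0,1],[0,0,0,0,1]]]' >/dev/null; python3 ok.py; done
```

```text
t12.62 riser x -143.2 y 44.1 z 123.2 head -0.16 | f riser -0.5 -5.5 -0.3 torque [-0.61 -1.17 -0.52]
t12.87 riser x -143.2 y 43.0 z 122.6 head -0.03 | f riser -0.5 -4.2 -0.6 torque [-0.53 -0.91 -0.41]
t13.12 riser x -143.2 y 41.4 z 122.3 head 0.07 | f riser -0.6 -1.2 -1.4 torque [-0.39 -0.43 -0.18]
t13.37 riser x -142.7 y 38.8 z 122.3 head 0.10 | f riser 0.1 -0.4 -1.4 torque [ 0.03 -0.05 -0.02]
```

```bash
python3 -m crank '[[[0,0,4,0,1],[0,0,4,0,1],[0,0,3,0,1],[0,-5,0,0,1],[0,-5,0,0,1],[0,-4.5,0,0,1],[0,0,0,0,1],[0,0,0,0,1]]]' >/dev/null; python3 ok.py
python3 -m crank '[[[0,0,-2,0,1],[0,0,-2,0,1],[0,0,-1,0,1],[0,0,0,0,1]]]' >/dev/null; python3 ok.py
python3 -m crank '[[[0,0,-1.5,0,1],[0,0,-1.5,0,1],[0,0,0,0,1]]]' >/dev/null; python3 ok.py
python3 -m crank '[[[0,0,-1.5,0,1],[0,0,-1.5,0,1],[0,0,0,0,1]]]' >/dev/null; python3 ok.py
python3 -m crank '[[[0,0,-1.5,0,1],[0,0,-1.5,0,1],[0,0,0,0,1],[0,0,0,0,1]]]' >/dev/null; python3 ok.py
python3 - <<'E'
from h import *
sc=snap('scene');w=snap('wrist');t=snap('top')
f=lambda im:cv2.resize(im['pixels'][150:215,255:375],None,fx=4,fy=4,interpolation=2)
u,v=proj(t,(.6125-.055*.481,.3099-.055*.877,.17))[0].astype(int)
tt=cv2.resize(t['pixels'][v-32:v+33,u-20:u+20],None,fx=4,fy=4,interpolation=2)
a=np.vstack([np.hstack([f(sc),tt]),cv2.resize(w['pixels'],(640,340))])
cv2.imwrite('pics/p4.png',a[:600,:,::-1])
E
```

```text
t14.03 riser x -142.8 y 52.8 z 111.8 head 0.09 | f riser 1.7 0.9 -0.7 torque [ 0.01 -0.08  0.04]
t14.37 riser x -143.1 y 52.1 z 116.7 head 0.02 | f riser -0.7 -0.2 -1.9 torque [-0.07 -0.09 -0.01]
t14.62 riser x -143.1 y 52.2 z 119.7 head 0.03 | f riser -0.5 0.4 -3.1 torque [-0.1  -0.   -0.01]
t14.87 riser x -143.1 y 52.2 z 122.7 head 0.03 | f riser -0.8 -0.9 -3.2 torque [-0.17 -0.07 -0.01]
t15.20 riser x -143.0 y 52.3 z 125.6 head 0.03 | f riser 0.3 -0.9 -3.7 torque [-0.15 -0.26 -0.07]
```

View pics/p4.png

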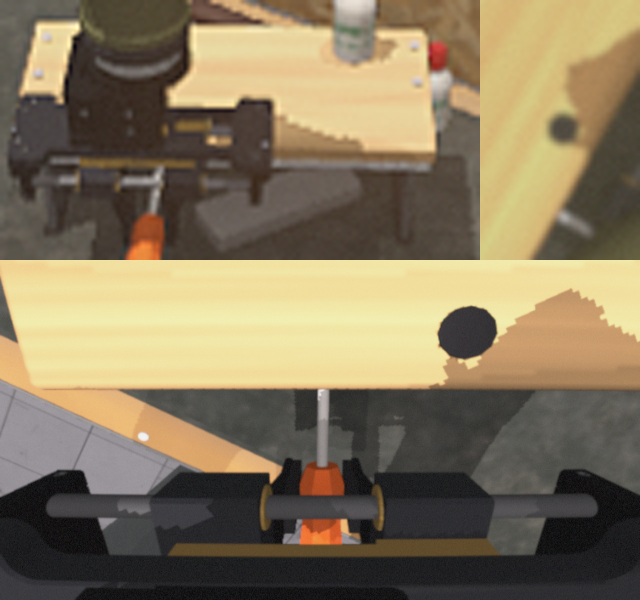

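In the picture the shaft goes under the lip, to the left of the black ring at wrist pixel (467,333 of the crop), and no green shows yet. The force is about 2.5 N up. I'll keep raising and count green pixels as I go.

```bash
cat > g.py <<'E'
from h import *
riser()
w=snap('wrist'); u,v=proj(w,(.6125-.055*.481,.3099-.055*.877,.17))[0].astype(int)
p=w['pixels'][max(v-40,0):v+30,u-40:u+40].astype(int); g=(p[...,1]>p[...,0]+25)&(p[...,1]>p[...,2]+15)
y,x=np.nonzero(g); print('ring',u,v,'green',g.sum(), 'rows',(y.min()+v-40,y.max()+v-40) if len(y) else '')
E
python3 g.py
python3 -m crank '[[[0,0,-1,0,1],[0,0,-1,0,1],[0,0,0,0,1]]]' >/dev/null; python3 g.py
python3 -m crank '[[[0,0,-1,0,1],[0,0,-1,0,1],[0,0,0,0,1]]]' >/dev/null; python3 g.py
```

```text
t15.35 riser x -143.0 y 52.3 z 125.5 head 0.04 | f riser 0.3 -2.2 -3.0 torque [-0.19 -0.18 -0.11]
ring 466 83 green 0 rows 
t15.65 riser x -142.9 y 52.3 z 127.7 head 0.04 | f riser 0.9 -1.7 -3.2 torque [-0.17 -0.2  -0.02]
ring 463 83 green 0 rows 
t15.95 riser x -142.9 y 52.3 z 129.7 head 0.04 | f riser 1.4 -0.7 -4.0 torque [-0.11 -0.23 -0.07]
ring 461 84 green 736 rows (np.int64(71), np.int64(102))
```

```bash
python3 -m crank '[[[0,0,-1,0,1],[0,0,-1,0,1],[0,0,0,0,1]]]' >/dev/null; python3 g.py
python3 -m crank '[[[0,0,-1,0,1],[0,0,-1,0,1],[0,0,0,0,1]]]' >/dev/null; python3 g.py
python3 -m crank '[[[0,0,-1,0,1],[0,0,-1,0,1],[0,0,0,0,1]]]' >/dev/null; python3 g.py
```

```text
t16.25 riser x -143.0 y 52.3 z 131.7 head 0.04 | f riser 2.3 -0.2 -4.6 torque [-0.12 -0.18 -0.02]
ring 459 84 green 963 rows (np.int64(69), np.int64(104))
t16.55 riser x -143.0 y 52.4 z 133.7 head 0.04 | f riser 0.9 -0.5 -4.2 torque [-0.19 -0.19 -0.08]
ring 457 84 green 1002 rows (np.int64(68), np.int64(104))
t16.85 riser x -143.0 y 52.4 z 135.7 head 0.04 | f riser 1.1 -1.0 -4.7 torque [-0.17 -0.16 -0.02]
ring 455 84 green 1062 rows (np.int64(68), np.int64(104))
```

```bash
cat > pin.py <<'E'
from h import *
riser(); w=snap('wrist'); c=np.array([.6125-.055*.481,.3099-.055*.877])
p=w['pixels'].astype(int); g=((p[...,1]>p[...,0]+25)&(p[...,1]>p[...,2]+15)).astype(np.uint8)
n,l,s,ce=cv2.connectedComponentsWithStats(g); i=1+s[1:,4].argmax(); print('green bbox',s[i],ce[i].round(1))
g2=(p.max(2)<60).astype(np.uint8);
a=np.linspace(0,6.28,40)
for h in(1,3,5,7,9,11):
    q=proj(w,np.c_[c[0]+.0065*np.cos(a),c[1]+.0065*np.sin(a),0*a+.168+h/1e3]); print(h,q.min(0).round(1),q.max(0).round(1))
cv2.imwrite('pics/pin.png',cv2.resize(w['pixels'][40:260,260:540],None,fx=2.7,fy=2.7,interpolation=2)[...,::-1])
E
python3 pin.py
```

```text
t16.90 riser x -143.1 y 52.4 z 135.6 head 0.04 | f riser 0.4 -0.6 -4.2 torque [-0.09 -0.12 -0.03]
green bbox [ 441   68   38   37 1061] [459.9  86.1]
1 [437.7  67.2] [470.6 102.1]
3 [439.5  66.6] [473.  102.1]
5 [441.4  66.1] [475.4 102.1]
7 [443.4  65.5] [477.9 102.1]
9 [445.4  64.8] [480.5 102.1]
11 [447.5  64.2] [483.2 102.1]
```

View pics/pin.png

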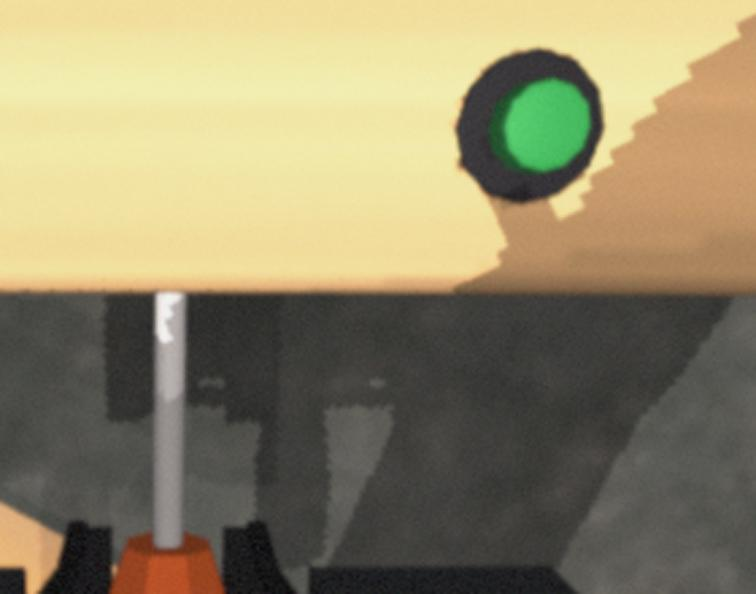

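The pin (crop centre (547,125), ring centre (530,125)) is about 6 mm up, so the plunger is sliding and needs more travel.

```bash
python3 -m crank '[[[0,0,-1,0,1],[0,0,-1,0,1],[0,0,-1,0,1],[0,0,0,0,1]]]' >/dev/null; python3 pin.py | head -2
python3 -m crank '[[[0,0,-1,0,1],[0,0,-1,0,1],[0,0,-1,0,1],[0,0,0,0,1]]]' >/dev/null; python3 pin.py|head -2
python3 -m crank '[[[0,0,-1,0,1],[0,0,-1,0,1],[0,0,0,0,1]]]' >/dev/null; python3 pin.py
```

```text
t17.28 riser x -143.0 y 52.3 z 138.7 head 0.03 | f riser 0.0 -1.2 -3.8 torque [-0.16 -0.16 -0.1 ]
green bbox [ 438   68   41   37 1143] [458.3  86.5]
t17.67 riser x -142.8 y 52.3 z 141.7 head 0.04 | f riser 1.3 -1.1 -5.1 torque [-0.06 -0.25 -0.04]
green bbox [ 436   70   40   35 1115] [455.5  87.3]
t17.97 riser x -142.9 y 52.4 z 143.7 head 0.04 | f riser 1.5 -0.8 -6.0 torque [-0.06 -0.23 -0.04]
green bbox [ 434   70   40   35 1086] [453.8  87.4]
1 [430.8  69.9] [461.8 102.6]
3 [432.4  69.4] [463.9 102.6]
5 [434.1  68.9] [466.  102.6]
7 [435.8  68.3] [468.2 102.6]
9 [437.6  67.8] [470.5 102.6]
11 [439.5  67.3] [472.9 102.6]
```

Force has risen past the sliding level and the pin parallax has levelled off at about 11 mm. I'll withdraw and check the pin with a clear view.

```bash
python3 -m crank '[[[0,0,5,0,1],[0,0,5,0,1],[0,0,5,0,1],[-5,0,0,0,1],[-15,0,0,0,1],[-15,0,0,0,1],[-15,0,0,0,1],[-10,0,0,0,1],[0,0,0,0,1],[0,0,0,0,1]]]' >/dev/null
python3 pin.py
python3 - <<'E'
from h import *
sc=snap('scene');w=snap('wrist')
u,v=proj(sc,(.586,.2617,.175))[0].astype(int); print(u,v)
f=cv2.resize(sc['pixels'][v-25:v+25,u-32:u+32],None,fx=6,fy=6,interpolation=2)
b=np.zeros((700,640,3),np.uint8); 
a=np.hstack([f,cv2.resize(w['pixels'][0:240,300:620],(400,300))])
cv2.imwrite('pics/p6.png',a[...,::-1])
E
```

```text
t18.85 riser x -203.1 y 51.9 z 128.9 head -0.03 | f riser 0.1 1.2 -0.2 torque [ 0.02 -0.09 -0.06]
309 179Traceback (most recent call last):
  File "pin.py", line 4, in <module>
    n,l,s,ce=cv2.connectedComponentsWithStats(g); i=1+s[1:,4].argmax(); print('green bbox',s[i],ce[i].round(1))
                                                      ~~~~~~~~~~~~~~^^
ValueError: attempt to get argmax of an empty sequence
```

View pics/p6.png

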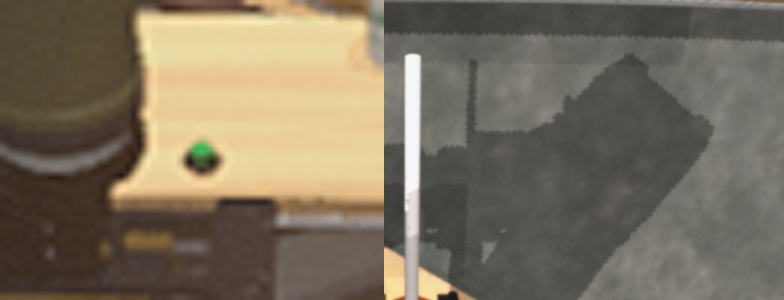

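The scene crop shows the green pin standing out of its ring at (202,150), but too coarsely to judge 11 mm. I'll use a stronger-parallax wrist view from further along y.

```bash
python3 -m crank '[[[13,-13,0,0,1],[13,-13,0,0,1],[13,-13,0,0,1],[0,0,0,0,1],[0,0,0,0,1],[0,0,0,0,1]]]' >/dev/null
cat >> pin.py <<'E'
for h in(0,1,2):
    q=proj(w,np.c_[c[0]+.0065*np.cos(a)*1.65,c[1]+.0065*np.sin(a)*1.65,0*a+.168+h/1e3]); print('ring r10.7',h,q.min(0).round(1),q.max(0).round(1))
u,v=proj(w,[*c,.17])[0].astype(int)
cv2.imwrite('pics/pin2.png',cv2.resize(w['pixels'][max(v-40,0):v+40,u-50:u+50],None,fx=6,fy=6,interpolation=2)[...,::-1]); print('crop origin',u-50,max(v-40,0))
E
python3 pin.py
```

```text
t19.50 riser x -163.9 y 91.1 z 128.4 head 0.07 | f riser -0.3 -0.4 -1.5 torque [-0.02 -0.13 -0.05]
green bbox [ 561    1   55   44 1822] [588.8  22.9]
1 [557.3   4.8] [592.6  44.3]
3 [561.4   3.1] [597.1  43.4]
5 [565.5   1.5] [601.9  42.4]
7 [ 5.698e+02 -3.000e-01] [606.8  41.4]
9 [574.3  -2.1] [611.8  40.4]
11 [578.9  -3.9] [617.   39.3]
ring r10.7 0 [544.   -7.6] [601.6  57.1]
ring r10.7 1 [545.8  -8.5] [603.9  56.8]
ring r10.7 2 [547.7  -9.5] [606.3  56.4]
crop origin 527 0
```

View pics/pin2.png

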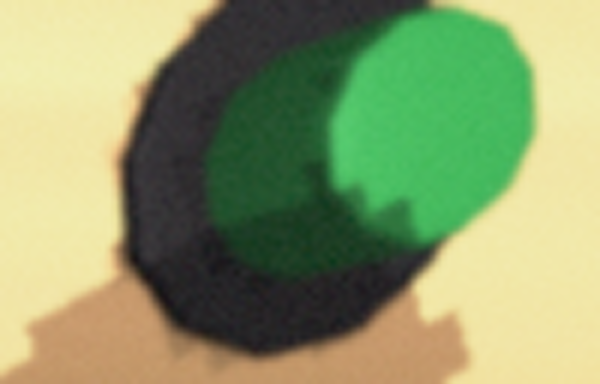

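The top disc spans crop x 330–536 and its side wall starts at 205. That is about 21 px of parallax, matching the full 10 mm travel, so the light is on. Next I'll carry the screwdriver to the clear bench in front of the riser's -y end and lower it.

```bash
python3 -m crank '[[[-10,0,0,0,1],[-15,0,0,0,1],[-13,0,0,0,1],[0,20,0,0,1],[0,30,0,0,1],[0,30,0,0,1],[0,30,0,0,1],[0,30,0,0,1],[0,30,0,0,1],[0,30,0,0,1]]]'
python3 -m crank '[[[0,20,0,0,1],[0,0,20,0,1],[0,0,20,0,1],[0,0,20,0,1],[0,0,15,0,1],[0,0,10,0,1],[0,0,8,0,1],[0,0,0,0,1],[0,0,0,0,1]]]' >/dev/null; python3 ok.py
python3 - <<'E'
from h import *
im=snap('wrist','w7.png'); s=ctrl.get_state();Rm=R.from_rotvec(s['tool_rot']).as_matrix();p=s['position']
w=im['pixels']; 
for t in(0,5,10,13,16): a=np.radians(t); print(t,[proj(im,p+Rm@np.array([L*np.cos(a),0,-.0095+L*np.sin(a)]))[0].round(1) for L in(.012,.110)])
E
```

```text
time: 20.38
position: [0.6121, 0.0781, 0.1279]
tool_rot: [2.704, 1.598, -0.002]
ft_force: [0.3, 0.5, 0.4]
grip_width: 0.265
grip_force: 60.0
t21.13 riser x -201.8 y -128.9 z 35.8 head 0.03 | f riser 0.5 -0.1 -0.7 torque [ 0.06 -0.09  0.  ]
0 [array([321.2, 237.6]), array([321.4,  33.9])]
5 [array([321.2, 236.8]), array([321.4,  39.1])]
10 [array([321.2, 236.3]), array([321.4,  45.5])]
13 [array([321.2, 236. ]), array([321.4,  49.8])]
16 [array([321.2, 235.8]), array([321.4,  54.4])]
```

View pics/w7.png

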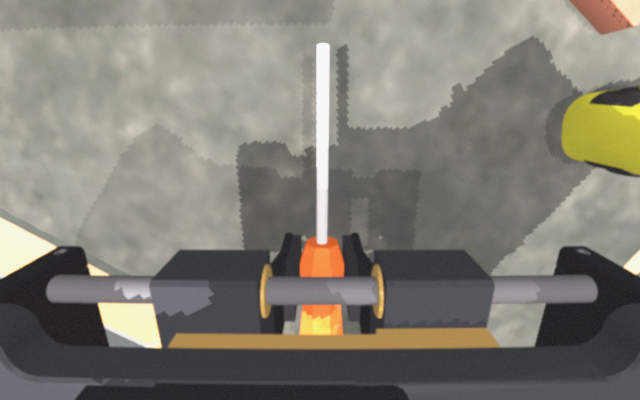

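The blade tip is at (322,43), so the pitch is only about 6°, and the bench around it is clear. Lowering to resting height.

```bash
python3 -m crank '[[[0,0,10,0,1],[0,0,8,0,1],[0,0,5,0,1],[0,0,3,0,1],[0,0,2,0,1],[0,0,2,0,1],[0,0,0,0,1],[0,0,0,0,1]]]' >/dev/null; python3 ok.py
python3 -m crank '[[[0,0,1,0,1],[0,0,1,0,1],[0,0,0,0,1],[0,0,0,0,1]]]' >/dev/null; python3 ok.py
```

```text
t21.85 riser x -201.8 y -128.7 z 5.6 head 0.04 | f riser -0.1 -0.0 -0.6 torque [ 0.01 -0.06 -0.04]
t22.18 riser x -201.9 y -128.7 z 3.5 head 0.04 | f riser -0.4 -0.5 -1.7 torque [ 0.03 -0.05  0.03]
```

```bash
python3 -m crank '[[[0,0,0.7,0,1],[0,0,0,0,1],[0,0,0,0,1]]]' >/dev/null; python3 ok.py
python3 -m crank '[[[0,0,0,0,1],[0,0,0,0,1],[0,0,0,0,1],[0,0,0,0,1],[0,0,0,0,1],[0,0,0,0,1]]]' 3; python3 ok.py
python3 -m crank '[[[0,0,0,0,0.3],[0,0,0,0,0.3],[0,0,0,0,0],[0,0,0,0,0],[0,0,0,0,0],[0,0,0,0,0]]]' 3
python3 -m crank '[[[0,0,-5,0,0],[0,0,-15,0,0],[0,0,-25,0,0],[0,0,-30,0,0],[0,0,-30,0,0],[0,0,-30,0,0],[0,0,0,0,0],[0,0,0,0,0]]]'
python3 - <<'E'
from h import *
im=snap('wrist'); s=snap('scene'); t=snap('top')
a=np.hstack([cv2.resize(im['pixels'],(480,300)),cv2.resize(t['pixels'][110:290,210:402],(320,300))])
b=cv2.resize(s['pixels'][130:300,180:500],(800,300)[:1]+(300,))
cv2.imwrite('pics/end.png',np.vstack([a,b])[...,::-1])
E
```

```text
t22.43 riser x -201.8 y -128.8 z 3.2 head 0.03 | f riser -0.5 0.7 2.3 torque [-0.03  0.13 -0.03]
time: 22.93
position: [0.6284, 0.0711, 0.0031]
tool_rot: [2.702, 1.601, 0.0]
ft_force: [0.0, 0.2, 2.9]
grip_width: 0.285
grip_force: 3.0
t22.93 riser x -201.8 y -128.8 z 3.1 head 0.04 | f riser 0.2 0.1 2.9 torque [-0.11  0.07 -0.01]
time: 23.43
position: [0.6282, 0.0711, 0.0027]
tool_rot: [-2.703, -1.601, 0.0]
ft_force: [0.5, 0.3, 0.7]
grip_width: 0.485
grip_force: 0.0
time: 24.1
position: [0.63, 0.0716, 0.1417]
tool_rot: [2.7, 1.6, 0.008]
ft_force: [-0.0, -0.0, 0.1]
grip_width: 0.5
grip_force: 0.0
```

View pics/end.png

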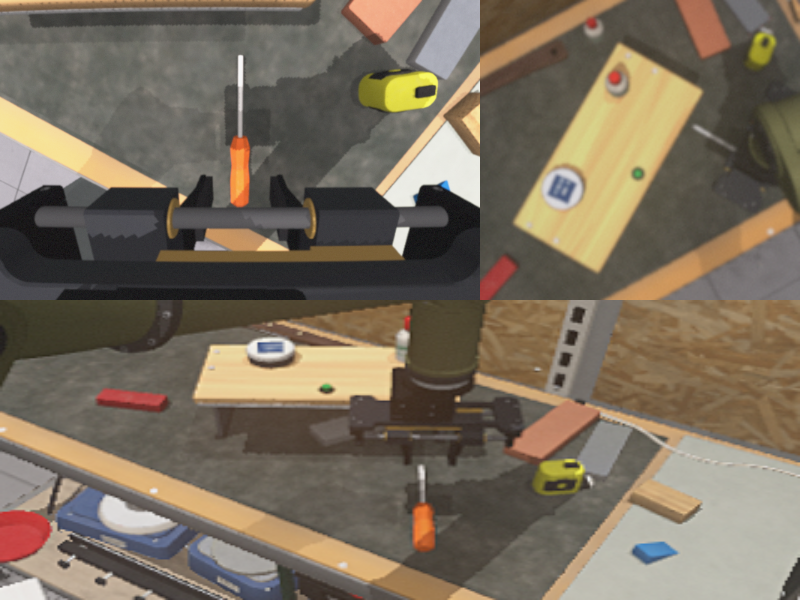

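The final picture shows the screwdriver lying flat at (240,55) to (240,205) in the wrist panel, on clear bench. The pin is green and raised at (326,388) in the scene panel, and the other things are where they were. Handing in.

```bash
python3 -c "
from bench import job
print(job.close_job())"
```

```text
the job is handed in; nothing more can be done
None
```

The riser light is on: the switch (about 53 mm left of the board's middle) was pushed up until it stopped, the green pin stands about 11 mm up by camera estimate, the screwdriver lies flat on the bench, released without a drop, nothing else looks moved, and the job was handed in at about 24 s.

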